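# Start the night-feed warmer and snap the hood on the bottle

## Task

Get the night bottle ready: on the bottle warmer press the orange power key, then the blue milk key, then the green start key, one at a time and each fully down. Then take the lilac hood, set it over the teat of the bottle standing in the warmer and press it straight down until it clicks over the ring, keeping on pushing past the click until its rim sits flush on the ring's ledge. Finish with your hand still pressing the hood firmly down (do not let go of it), and leave all the other things on the nightstand where they are.

Things in the scene. Friction and masses are not known exactly. Their poses are not given: they have to be found in the camera images.
- warmer: White bottle warmer, fixed; the bottle stands upright in it and cannot be moved. Origin on the table, on the axis of the bottle and of the round tub (120 mm across, 112 mm high). Its own -x points from the tub to the control console, a box 142 mm wide along y that reaches to 140 mm from the axis.
- deck (a point): Point on the console's flat dark deck under the middle key, 66 mm above the table and 108 mm from the tub's axis. Three keys stand in a row along the warmer's y; looking from the console towards the tub, left to right: orange power (y +38 mm), blue milk (0), green start (-38 mm).
- key_power (a joint): Travel of the orange power key, m: 0 up, 0.004 fully down; it springs back. Counts as pressed from 0.003.
- key_power_top (a point): Centre of the top of the orange power key, a round key 22 mm across standing 6 mm above the deck; pressed straight down; fully down at about 4 N.
- key_milk (a joint): Travel of the blue milk key, like that of the power key.
- key_milk_top (a point): Centre of the top of the blue milk key, same size and spring as the power key.
- key_start (a joint): Travel of the green start key, like that of the power key.
- key_start_top (a point): Centre of the top of the green start key, same size and spring as the power key.
- ledge: Upward-facing ledge of the lilac screw ring on the bottle, 55 mm across, fixed. Origin: centre of its top face, on the bottle's axis, 163 mm above the table; z up. Above it rises the ring's barrel, 42 mm across and 14 mm tall, then a chamfer that narrows it to 32 mm over the next 5 mm, then the teat, at most 31 mm across.
- bead_mid (a point): Centre of the springy snap bead around the ring's barrel, on the axis, 10.5 mm above the ledge. At rest the bead stands out to 48 mm across; it gives way inwards and springs back.
- teat_tip (a point): Tip of the sand-coloured teat, on the axis, 52 mm above the ledge, 215 mm above the table.
- hood_mid (a point): Centre, half-way up (30 mm above the rim, on the axis), of the lilac teat hood: a light round cup 54 mm across and 60 mm tall, standing mouth down on the table at the start; its z axis points from rim to top. Its sides are straight up to 47 mm above the rim. Fully home on the bottle this point is 30 mm above the ledge's top face.
- hood: Rim of the same hood: origin at the centre of its mouth. The mouth is 44.4 mm wide over the lowest 4 mm, a lip that must snap over the bead. It meets the bead with the rim about 15 mm above the ledge; the push peaks at 8 to 13 N near 12 mm, drops away to nothing near 7 mm (the click), the bead pulls the hood down to about 3 mm, and from there it must be pushed on to the ledge.
- hood_top (a point): Centre of the hood's closed flat top, 60 mm above its rim. The hood may be pushed home in the grip or by this top. Once its rim is on the ledge the push rises again; hold it there at the end with some 5 to 20 N.
- owl: Bystander: white ceramic owl night light, about 100 mm across and 140 mm tall, with a yellow button on its belly; origin at the centre of its underside.
- aspirator: Bystander: blue nasal aspirator bulb lying on its side, about 96 mm long and 49 mm thick; origin on the table under its bulb.
- teether: Bystander: flat yellow star-shaped teether of hard silicone, about 86 mm across and 14 mm thick; origin at the centre of its underside.
- pacifier_case: Bystander: closed round white pacifier case, 68 mm across and 47 mm tall, with a mint strap; origin at the centre of its underside.
- thermometer: Bystander: white digital thermometer, 130 mm long, 20 mm wide and 12 mm thick, lying flat; origin under its middle.
- saline: Bystander: small saline dropper bottle with a blue tip, 32 mm across and 80 mm tall, standing; origin at the centre of its underside.

How it is judged:
On the way, in this order (a step that is already met when the one before it is completed fails the run):
1. the orange power key is pressed fully down, the other two keys up (value of joint key_power above 0.003 m and value of joint each of key_milk, key_start below 0.001 m), for 0.03 s.
2. then the blue milk key, the other two up (value of joint key_milk above 0.003 m and value of joint each of key_power, key_start below 0.001 m), for 0.03 s.
3. then the green start key, the other two up (value of joint key_start above 0.003 m and value of joint each of key_power, key_milk below 0.001 m), for 0.03 s.
4. then the hood is snapped over the ring, pushed on past the click until its rim meets the ledge, and kept pressed (z of hood_mid in the frame of ledge below 0.032 m and horizontal distance between hood_mid and ledge below 0.003 m and contact force between hood and ledge above 3 N), for 0.3 s.
At the end, for the whole second after the job is handed in: The hood is home on the bottle: rim within 2 mm of the ledge, axes within 3 mm and 4 degrees; the hand still presses on it so that its rim bears on the ledge with more than 3 N; all three keys are up (all of step 4 and z of hood_mid in the frame of ledge above 0.026 m and angle between the z axis of hood and the z axis of ledge, either way round below 0.07 rad and contact force between the fingers and hood above 3 N and value of joint each of key_power, key_milk, key_start below 0.001 m); the arm keeps its last pose, push and grip.
It fails at once if two keys pressed at once (value of joint each of key_power, key_milk above 0.002 m or value of joint each of key_milk, key_start above 0.002 m or value of joint each of key_power, key_start above 0.002 m).
It fails at once if a bystander moved by more than 30 mm (distance of any of owl, aspirator, teether, pacifier_case, thermometer, saline from where it was at the start of the episode above 0.03 m).
It fails at once if the owl, the saline bottle or the pacifier case tipped (angle between any of owl, saline, pacifier_case's own z axis and vertical above 0.4 rad).
It also fails if it takes over 72 s, if anything falls off the work surface, if the arm or the gripper's body presses on something with over 40 N, if the wrist force passes 120 N, or if a joint passes its speed limit or range.

## Robot

A 6-joint arm with a two-finger parallel gripper is mounted at the origin on the work surface. World frame = base frame: x ahead of the robot, y to its left, z up, the work surface at z = 0. Lengths are in m, angles in rad, forces in N, time in s.
With the tool pointing down it reaches from about 0.3 to 0.875 m from the base axis. Payload 4.2 kg.
Tool frame: the origin (TCP) lies on the centre line of the jaws, within the pads' length; the fingertips stand 8 mm ahead of it and the grasp point (between the pads) lies 11 mm behind it (ctrl.tip_extent is the distance from the TCP to the fingertips, in m); z points along the fingers, y is the direction in which the jaws open and shut (so a half turn about z gives the same grasp; the last joint's range is limited). The gripper opens to 85 mm and grips with 20 to 120 N. Pads are 22 mm wide; open, the fingers measure 114 mm over their backs; the gripper's body (76 mm by 85 mm) begins 54 mm behind the grasp point. The pads swing forward as they close: fully open they stand 13 mm farther back than shut.
Start: joints at [-1.351, 0.32, 1.565, -0, 1.257, -0.02], TCP at [0.137, -0.559, 0.202] pointing down, gripper open.
Joint ranges: [-3.11, 3.11], [-0.84, 2.01], [0.21, 2.61], [-1.34, 4.49], [0.05, 2.63], [-2.56, 2.56]. Speed limits (rad/s): [2.57, 2.57, 3.14, 3.14, 3.14, 3.14].

## Interface

Orientations are given as a rotation vector (axis times angle).
In Python, from station import ctrl, capture, camera_model gives the robot as it stands. The module is installed in compiled form; this text tells all that it offers.
- The arm moves only by the tool carry_out, never from a script. Its argument "targets" is a list of rows, each an object with "jaw": the closure, from 0 (fully open) to 1 (shut); "linear": the shift along the tool's x, y, z in cm, a list of three; "angular": the turn, a rotation vector about the tool's x, y, z in rad, a list of three. A call has 1 to 20 rows; each row is the pose to reach, as a shift and turn from the pose measured when the call began, along the tool's axes at that moment; what a row does not reach only later rows make up. A row lasts 1/10 s, in which the tool goes at most 50 mm and 8.59 degrees, less where a joint would pass 70% of its speed; a pose out of reach is approached as far as the arm can. A call with a gripper value outside its range is refused whole. The fingers move at their own pace and stop on an object; "squeeze" is the grip in N (left out, the last holds). Time passes only in rows, so rows that repeat a pose let the fingers close. It gives the time, the measured TCP pose, the force and the opening at its end, in the units of the state.
- ctrl.read_state(): the state, without advancing time (a new reading comes with each control period).
- capture(name): name is "scene" or "side" or "wrist"; returns the picture (480x640x3 uint8, red, green, blue); there is no depth.
- camera_model(name): a dict with "vertical_fov" (degrees; the focal length in pixels is half the picture's height over the tangent of half this angle, whatever the lens; pixels are square), "cx", "cy" (the principal point, pixels), "k1" (the pictures are not rectified: a ray, as slopes to the right and down, at radius r is drawn at 1 + k1 r^2 times it, then the intrinsics apply), "rvec" (rotation vector, rad) and "tvec" (3), from world to camera coordinates, as OpenCV has them; the wrist camera has in their place "mount" (4x4, takes a point from camera to tool coordinates, whose origin is the TCP and whose axes are the flange's). Camera axes: x right, y down, z forward; pixel columns grow to the right and rows downward; lengths in m; the calibration is good to about 2 mm. A picture is of the moment at which its call begins: read the wrist's pose just before it. camera_model takes no time and is no camera call.
- ctrl.hand_in(): hands the job in, once; it reports no verdict.
The state is a dict: "clock": time; "joint_pos": joint angles; "joint_vel": joint speeds; "joint_efforts": joint torques, N m; "position": TCP position; "ee_rot": TCP orientation; "ft_force": force on the tool from outside, world axes, zero at the start; "torque": the same for the moment, N m; "finger_gap": opening from 0.0 (shut) to 1.0 (fully open).
Only numpy, scipy, OpenCV 4.12 (cv2) and the standard library are available. Lean on these libraries where they do the work, as an engineer would, in place of code of your own. Each camera call takes 0.05 s, during which the arm holds its last target.

## Working session

There is one attempt and no reset: what is moved stays moved. The work goes in short steps, Python scripts to look and compute and a tool call to move; the robot and the scene stay as the last step left them, time stands still between calls to the robot, and variables do not carry over. Pictures are saved under pics/ and viewed, and the job is handed in when it is done.

Besides the shell and the picture viewer there is one more tool, called as name(argument=value, ...), one argument or row to a line, values as JSON. carry_out: Moves the arm, as the interface text tells. Its arguments: {"type":"object","properties":{"targets":{"type":"array"},"squeeze":{"type":"number"}},"required":["targets"]}

```bash
mkdir -p pics; python3 - <<'E'
from station import ctrl,capture,camera_model
import cv2
print(ctrl.read_state()); print(ctrl.tip_extent)
for n in("scene","side","wrist"):
    print(n,camera_model(n)); cv2.imwrite(f"pics/{n}0.png",capture(n)[:,:,::-1])
E
```

```text
{'clock': 0.0, 'joint_pos': array([-1.35102718e+00,  3.20280610e-01,  1.56571079e+00, -2.90555645e-05,
        1.25738558e+00, -1.99717718e-02]), 'joint_vel': array([-0.00018454, -0.00022012, -0.00069284,  0.00145999,  0.00126414,
        0.00012535]), 'joint_efforts': array([ 6.21070649e-04, -4.15510976e+01, -2.34162962e+01,  1.49399375e-04,
        8.07188277e-03,  9.46804960e-06]), 'position': array([ 0.1364231 , -0.55802304,  0.20087646]), 'ee_rot': array([-3.11728735e+00, -3.75484966e-01,  3.22538295e-04]), 'ft_force': array([ 0.15774042,  0.22120117, -0.32781798]), 'torque': array([-0.04198432, -0.00526228, -0.04381133]), 'finger_gap': 0.9993934225119239}
0.008
scene {'vertical_fov': 56.2350224395645, 'cx': 318.7050006475014, 'cy': 238.6344492669866, 'k1': -0.09739007077166215, 'rvec': array([ 2.24677987,  1.37687206, -0.41513881]), 'tvec': array([-0.25287943, -0.32611325,  1.48543722])}
side {'vertical_fov': 53.63537214186079, 'cx': 320.51476032607127, 'cy': 236.60453430284315, 'k1': -0.031509980158721, 'rvec': array([ 0.44972075, -2.60274393,  1.39095465]), 'tvec': array([0.51288911, 0.21300173, 0.86580795])}
wrist {'vertical_fov': 58.14332967499929, 'cx': 325.310527660845, 'cy': 241.7368314158245, 'k1': -0.0712490623924746, 'mount': array([[ 9.28965229e-05, -9.57589799e-01, -2.88134983e-01,
         7.32802825e-02],
       [ 9.99999412e-01,  4.00285993e-04, -1.00790717e-03,
        -5.21992736e-04],
       [ 1.08049802e-03, -2.88134720e-01,  9.57589273e-01,
        -1.71320032e-01],
       [ 0.00000000e+00,  0.00000000e+00,  0.00000000e+00,
         1.00000000e+00]])}
```

View pics/scene0.png

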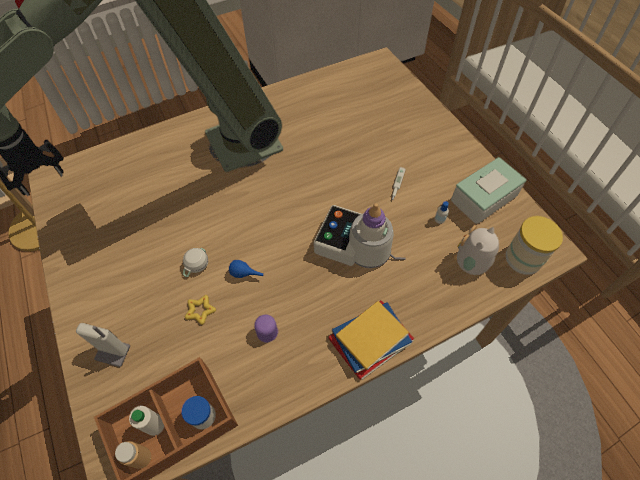

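View pics/side0.png

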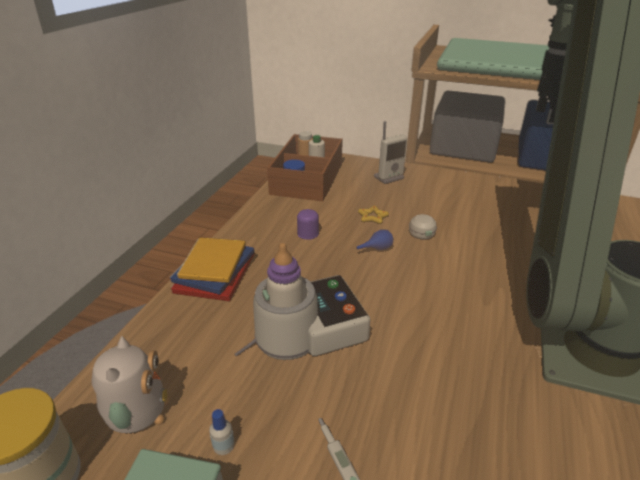

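View pics/wrist0.png

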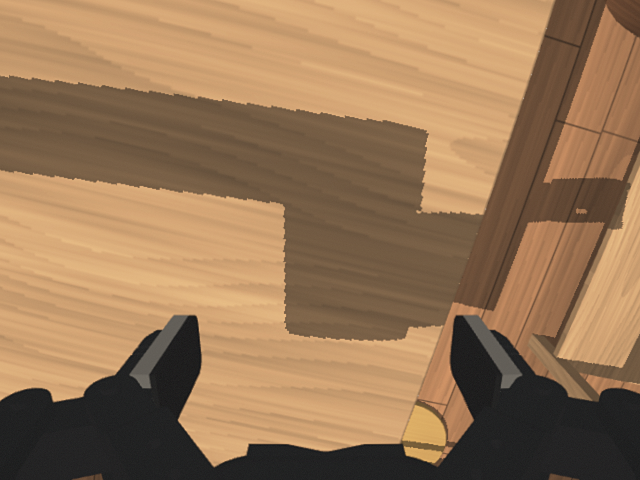

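The scene view shows the console keys at about (338,214), (333,225) and (328,236), the teat near (375,212) and the hood at (266,328). The side view shows the hood at (308,223), the keys around (340,297) and the teat at (284,255). Next I'll measure these points.

```bash
cat > h.py <<'E'
from station import ctrl,capture,camera_model
import cv2,numpy as np
from scipy.spatial.transform import Rotation as R
def ray(n,uv,m=None,st=None):
    m=m or camera_model(n); f=240/np.tan(np.radians(m['vertical_fov'])/2)
    K=np.array([[f,0,m['cx']],[0,f,m['cy']],[0,0,1.]])
    p=cv2.undistortPoints(np.array([[uv]],float),K,np.array([m['k1'],0,0,0,0.]))[0,0]
    d=np.array([p[0],p[1],1.])
    if n=='wrist':
        st=st or ctrl.read_state(); T=R.from_rotvec(st['ee_rot']).as_matrix(); M=m['mount']
        return T@M[:3,3]+st['position'],T@M[:3,:3]@d
    Rm=R.from_rotvec(m['rvec']).as_matrix()
    return -Rm.T@m['tvec'],Rm.T@d
def onz(n,uv,z,st=None):
    o,d=ray(n,uv,st=st); return o+d*(z-o[2])/d[2]
def tri(*rs):
    A=0;b=0
    for o,d in rs:
        d=d/np.linalg.norm(d);P=np.eye(3)-np.outer(d,d);A=A+P;b=b+P@o
    x=np.linalg.solve(A,b)
    return x,[np.linalg.norm(np.cross(x-o,d/np.linalg.norm(d))) for o,d in rs]
def blobs(img,lo,hi,box=None,amin=8):
    h=cv2.cvtColor(img,cv2.COLOR_RGB2HSV);m=cv2.inRange(h,np.array(lo),np.array(hi))
    if box: k=np.zeros_like(m);x0,y0,x1,y1=box;k[y0:y1,x0:x1]=255;m&=k
    n,l,s,c=cv2.connectedComponentsWithStats(m)
    return [(s[i].tolist(),c[i].round(2).tolist()) for i in range(1,n) if s[i][4]>=amin]
def show(img,box,k,name):
    x0,y0,x1,y1=box; cv2.imwrite(name,cv2.resize(img[y0:y1,x0:x1,::-1],None,fx=k,fy=k,interpolation=cv2.INTER_CUBIC))
E
python3 - <<'E'
from h import *
for n,bx,hb in(("scene",(300,190,420,280),(235,300,300,355)),("side",(240,235,380,360),(290,200,330,245))):
    im=cv2.imread(f"pics/{n}0.png")[:,:,::-1].copy()
    show(im,bx,5,f"pics/{n}c.png")
    for nm,lo,hi,b in(("or",(3,150,130),(14,255,255),bx),("bl",(100,100,80),(120,255,255),bx),("gr",(50,80,70),(85,255,255),bx),("lil",(120,60,40),(150,255,255),bx),("hood",(120,50,30),(150,255,255),hb)):
        print(n,nm,blobs(im,lo,hi,b))
E
```

```text
scene or [([334, 211, 8, 6, 34], [338.09, 213.53])]
scene bl [([329, 221, 8, 7, 37], [332.84, 224.19])]
scene gr [([324, 232, 8, 7, 38], [327.61, 235.29])]
scene lil [([363, 209, 22, 19, 238], [373.62, 219.78])]
scene hood [([255, 315, 22, 27, 469], [265.62, 327.96])]
side or [([344, 305, 11, 8, 53], [348.62, 308.83])]
side bl [([335, 292, 11, 8, 42], [340.26, 296.4])]
side gr [([328, 280, 10, 8, 48], [332.23, 283.81])]
side lil [([299, 235, 15, 3, 37], [306.57, 235.89]), ([367, 235, 10, 8, 16], [372.5, 237.88]), ([367, 242, 13, 4, 22], [373.41, 243.41]), ([268, 260, 32, 23, 406], [282.67, 272.11])]
side hood [([298, 210, 19, 28, 432], [306.68, 223.4])]
```

View pics/scenec.png

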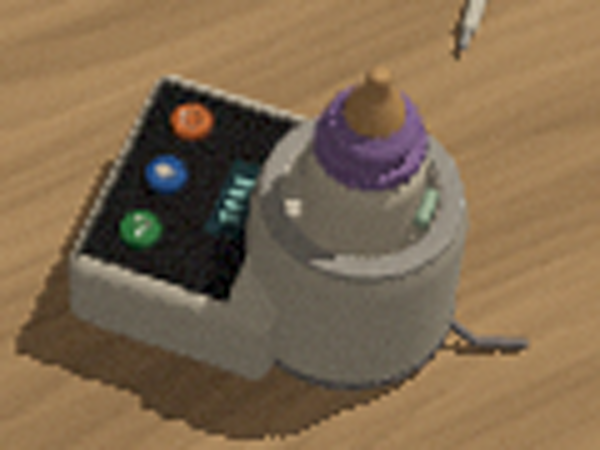

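View pics/sidec.png

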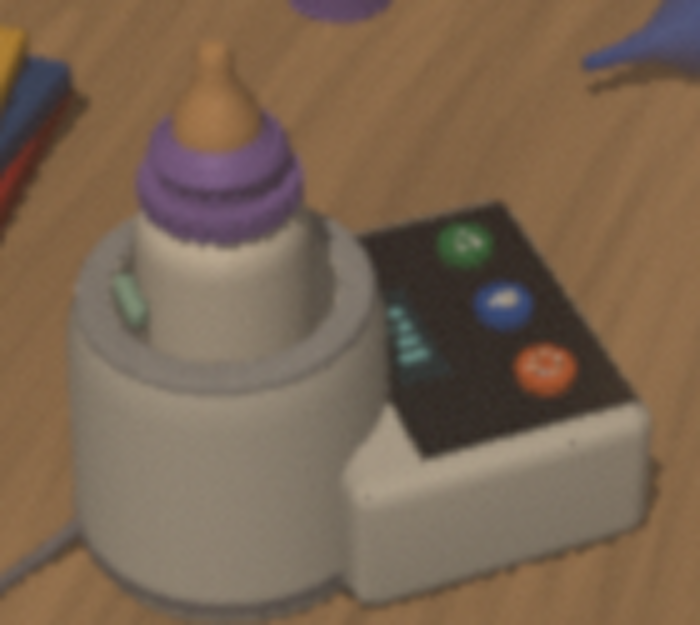

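The crops show the teat tip at scene (375.6,204) and side (282.8,244), and the keys are clear of obstructions.

```bash
python3 - <<'E'
from h import *
P={}
for n,a,b,z in(("or",(338.1,213.8),(348.9,309),.072),("bl",(332.9,224.8),(340.4,296.2),.072),("gr",(327.8,235.8),(332.6,283.9),.072),("tip",(375.6,204),(282.8,244),.215),("hood",(265.8,328),(307.3,223.6),.03)):
    x,e=tri(ray("scene",a),ray("side",b)); P[n]=x
    print(n,x.round(4),np.round(e,4),"scene@z",onz("scene",a,z).round(4),"side@z",onz("side",b,z).round(4))
print(np.linalg.norm(P["or"]-P["bl"]),np.linalg.norm(P["gr"]-P["bl"]),np.linalg.norm((P["tip"]-P["bl"])[:2]))
d=P["or"]-P["gr"];print("y axis ang",np.arctan2(d[1],d[0])); d=P["tip"]-P["bl"];print("x ang",np.arctan2(d[1],d[0]))
for n,uv in(("saline",(441,218)),("aspir",(240,271)),("case",(195,272)),("books",(340,340)),("owl",(475,265)),("teether",(200,310)),("therm",(398,183))): print(n,onz("scene",uv,0).round(3))
E
```

```text
or [0.4502 0.1154 0.068 ] [0.0014 0.0014] scene@z [0.4541 0.1146 0.072 ] side@z [0.4481 0.1184 0.072 ]
bl [0.4756 0.0859 0.0671] [0.0014 0.0014] scene@z [0.4799 0.0849 0.072 ] side@z [0.4731 0.0902 0.072 ]
gr [0.5008 0.0571 0.0674] [0.0016 0.0016] scene@z [0.505  0.0564 0.072 ] side@z [0.4981 0.061  0.072 ]
tip [0.5564 0.1565 0.2136] [0.0013 0.0013] scene@z [0.5585 0.1564 0.215 ] side@z [0.5546 0.1573 0.215 ]
hood [ 0.6483 -0.1917  0.0268] [0.0015 0.0015] scene@z [ 0.651  -0.1911  0.03  ] side@z [ 0.6455 -0.1883  0.03  ]
0.03893083706976555 0.03831292623360119 0.10725973387375021
y axis ang 2.2849578122302714
x ang 0.7184787284903938
saline [0.561 0.402 0.   ]
aspir [ 0.456 -0.188  0.   ]
case [ 0.402 -0.3    0.   ]
books [ 0.752 -0.037  0.   ]
owl [0.735 0.395 0.   ]
teether [ 0.516 -0.324  0.   ]
therm [0.391 0.36  0.   ]
```

```bash
cat >> h.py <<'E'
def mv(pos,yaw):
    """delta to straight-down pose, tool x at yaw"""
    s=ctrl.read_state();T=R.from_rotvec(s['ee_rot'])
    c,n=np.cos(yaw),np.sin(yaw)
    G=R.from_matrix(np.array([[c,n,0],[n,-c,0],[0,0,-1.]]).astype(float))
    return (T.inv().apply(np.array(pos)-s['position'])*100).round(2).tolist(),(T.inv()*G).as_rotvec().round(4).tolist()
def cur():
    s=ctrl.read_state();T=R.from_rotvec(s['ee_rot']).as_matrix()
    return dict(t=round(s['clock'],2),p=s['position'].round(4),yaw=round(np.arctan2(T[1,0],T[0,0]),4),z=T[:,2].round(4),f=s['ft_force'].round(2),gap=round(s['finger_gap'],3),q=s['joint_pos'].round(3))
E
python3 -c "
from h import *
print(cur()); print(mv((.43,.05,.2),1.77)); print(mv((.46,.09,.2),1.77))"
```

```text
{'t': 0.15, 'p': array([ 0.1365, -0.5582,  0.2011]), 'yaw': np.float64(0.2398), 'z': array([-3.0e-04,  1.3e-03, -1.0e+00]), 'f': array([-1.34,  0.17,  1.02]), 'gap': 0.998, 'q': array([-1.351,  0.32 ,  1.565, -0.   ,  1.257, -0.02 ])}
([42.96, -52.1, 0.18], [-0.0011, -0.0011, -1.5302])
([46.82, -55.28, 0.18], [-0.0011, -0.0011, -1.5302])
```

carry_out(
  targets=[
    {"jaw": 1, "linear": [46.8, -55.3, 0.2], "angular": [0, 0, -1.53]},
    {"jaw": 1, "linear": [46.8, -55.3, 0.2], "angular": [0, 0, -1.53]},
    {"jaw": 1, "linear": [46.8, -55.3, 0.2], "angular": [0, 0, -1.53]},
    {"jaw": 1, "linear": [46.8, -55.3, 0.2], "angular": [0, 0, -1.53]},
    {"jaw": 1, "linear": [46.8, -55.3, 0.2], "angular": [0, 0, -1.53]},
    {"jaw": 1, "linear": [46.8, -55.3, 0.2], "angular": [0, 0, -1.53]},
    {"jaw": 1, "linear": [46.8, -55.3, 0.2], "angular": [0, 0, -1.53]},
    {"jaw": 1, "linear": [46.8, -55.3, 0.2], "angular": [0, 0, -1.53]},
    {"jaw": 1, "linear": [46.8, -55.3, 0.2], "angular": [0, 0, -1.53]},
    {"jaw": 1, "linear": [46.8, -55.3, 0.2], "angular": [0, 0, -1.53]},
    {"jaw": 1, "linear": [46.8, -55.3, 0.2], "angular": [0, 0, -1.53]},
    {"jaw": 1, "linear": [46.8, -55.3, 0.2], "angular": [0, 0, -1.53]},
    {"jaw": 1, "linear": [46.8, -55.3, 0.2], "angular": [0, 0, -1.53]},
    {"jaw": 1, "linear": [46.8, -55.3, 0.2], "angular": [0, 0, -1.53]},
    {"jaw": 1, "linear": [46.8, -55.3, 0.2], "angular": [0, 0, -1.53]},
    {"jaw": 1, "linear": [46.8, -55.3, 0.2], "angular": [0, 0, -1.53]},
    {"jaw": 1, "linear": [46.8, -55.3, 0.2], "angular": [0, 0, -1.53]},
    {"jaw": 1, "linear": [46.8, -55.3, 0.2], "angular": [0, 0, -1.53]},
    {"jaw": 1, "linear": [46.8, -55.3, 0.2], "angular": [0, 0, -1.53]},
  ],
)

```text
clock: 2.05
position: [0.4592, 0.0891, 0.1999]
ee_rot: [-1.991, -2.429, -0.001]
ft_force: [-0.7, -0.0, -0.9]
finger_gap: -0.001
```

```bash
python3 - <<'E'
from h import *
print(cur()); s=ctrl.read_state(); im=capture("wrist"); cv2.imwrite("pics/w1.png",im[:,:,::-1])
for nm,lo,hi in(("or",(3,150,130),(14,255,255)),("bl",(100,100,80),(120,255,255)),("gr",(50,80,70),(85,255,255))):
    for b in blobs(im,lo,hi,amin=150): print(nm,b,onz("wrist",b[1],.072,st=s).round(4))
E
```

```text
{'t': 2.05, 'p': array([0.4592, 0.0891, 0.1999]), 'yaw': np.float64(1.7681), 'z': array([-5.0e-04,  1.1e-03, -1.0e+00]), 'f': array([-0.68, -0.04, -0.86]), 'gap': -0.001, 'q': array([ 1.660e-01,  1.520e-01,  1.797e+00,  1.000e-03,  1.193e+00,
       -3.200e-02])}
or ([307, 168, 31, 32, 606], [321.88, 183.01]) [0.4514 0.1151 0.072 ]
bl ([333, 213, 31, 31, 580], [347.99, 228.04]) [0.476 0.087 0.072]
bl ([624, 244, 16, 27, 290], [633.42, 258.5]) [0.6949 0.1068 0.072 ]
bl ([569, 323, 37, 80, 937], [587.57, 372.05]) [0.6967 0.0061 0.072 ]
gr ([358, 257, 30, 29, 548], [372.48, 270.88]) [0.5007 0.0585 0.072 ]
```

View pics/w1.png

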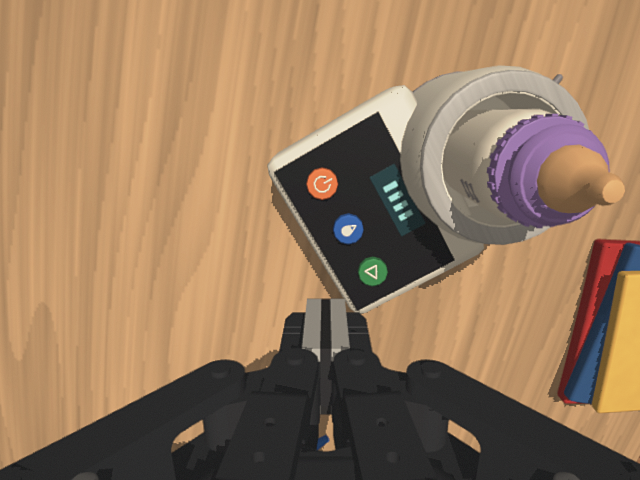

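The wrist view shows orange at (322,183), blue at (348,228) and green at (372,271). The derived spacing is 38 mm and agrees with the scene and side views. I'll press orange first.

```bash
python3 -c "
from h import *
for k in((.4512,.1151),(.476,.087),(.5007,.0586)): print([mv(k+(z,),1.768) for z in(.095,.0755)])
print(onz('wrist',(613,190),.215))"
```

```text
[([2.69, -0.29, 10.5], [0.0, -0.0012, 0.0001]), ([2.69, -0.29, 12.45], [0.0, -0.0012, 0.0001])]
[([-0.55, 1.59, 10.5], [0.0, -0.0012, 0.0001]), ([-0.55, 1.59, 12.45], [0.0, -0.0012, 0.0001])]
[([-3.82, 3.46, 10.49], [0.0, -0.0012, 0.0001]), ([-3.82, 3.46, 12.44], [0.0, -0.0012, 0.0001])]
[0.5565183  0.15689701 0.215     ]
```

carry_out(
  targets=[
    {"jaw": 1, "linear": [2.7, -0.3, 4], "angular": [0, 0, 0]},
    {"jaw": 1, "linear": [2.7, -0.3, 8], "angular": [0, 0, 0]},
    {"jaw": 1, "linear": [2.7, -0.3, 10.5], "angular": [0, 0, 0]},
    {"jaw": 1, "linear": [2.7, -0.3, 11.4], "angular": [0, 0, 0]},
    {"jaw": 1, "linear": [2.7, -0.3, 12.0], "angular": [0, 0, 0]},
    {"jaw": 1, "linear": [2.7, -0.3, 12.4], "angular": [0, 0, 0]},
    {"jaw": 1, "linear": [2.7, -0.3, 12.45], "angular": [0, 0, 0]},
    {"jaw": 1, "linear": [2.7, -0.3, 12.45], "angular": [0, 0, 0]},
  ],
)

```text
clock: 2.9
position: [0.4519, 0.1152, 0.0764]
ee_rot: [1.992, 2.429, 0.004]
ft_force: [0.7, 0.4, 0.8]
finger_gap: -0.002
```

carry_out(
  targets=[
    {"jaw": 1, "linear": [0, 0, 0.2], "angular": [0, 0, 0]},
    {"jaw": 1, "linear": [0, 0, 0.3], "angular": [0, 0, 0]},
    {"jaw": 1, "linear": [0, 0, 0.3], "angular": [0, 0, 0]},
  ],
)

```text
clock: 3.2
position: [0.4519, 0.1152, 0.0735]
ee_rot: [1.992, 2.429, 0.004]
ft_force: [-0.7, 0.2, 0.4]
finger_gap: -0.0
```

```bash
python3 - <<'E'
from h import *
print(cur());im=capture("side");show(im,(310,260,390,350),6,"pics/s2.png");print(cur())
E
```

```text
{'t': 3.2, 'p': array([0.4519, 0.1152, 0.0735]), 'yaw': np.float64(1.7678), 'z': array([ 0.0019,  0.0017, -1.    ]), 'f': array([-0.71,  0.18,  0.4 ]), 'gap': -0.0, 'q': array([0.224, 0.279, 1.992, 0.002, 0.869, 0.026])}
{'t': 3.25, 'p': array([0.4519, 0.1153, 0.0735]), 'yaw': np.float64(1.7679), 'z': array([ 0.0019,  0.0017, -1.    ]), 'f': array([-0.45,  0.3 , -0.06]), 'gap': -0.001, 'q': array([0.224, 0.279, 1.992, 0.002, 0.869, 0.026])}
```

View pics/s2.png

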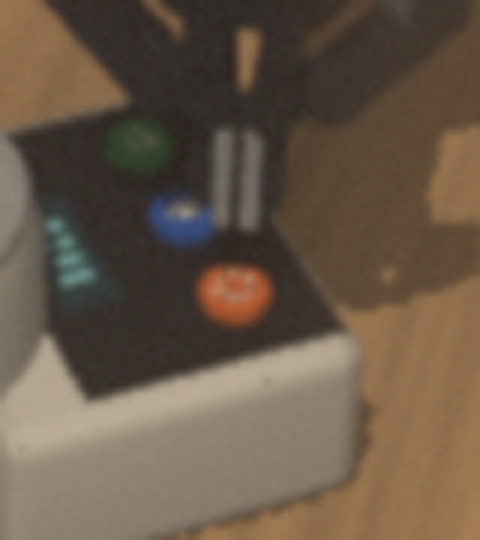

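```bash
python3 - <<'E'
from h import *
im=capture("scene");show(im,(290,170,400,260),6,"pics/sc2.png");im=capture("wrist");cv2.imwrite("pics/w2.png",im[:,:,::-1])
o,d=tri(ray("side",(350,298)),ray("side",(350,298)))if 0 else ray("side",(350,298))
for z in(.066,.08,.09,.1,.11): print(z,(o+d*(z-o[2])/d[2]).round(4))
print(cur())
m=camera_model("wrist");M=np.linalg.inv(m['mount']);f=240/np.tan(np.radians(m['vertical_fov'])/2)
for z in(-.02,-.01,0,.008,.02):
    p=M@[0,0,z,1];x,y=p[0]/p[2],p[1]/p[2];r=1+m['k1']*(x*x+y*y);print(z,x*r*f+m['cx'],y*r*f+m['cy'])
E
```

```text
0.066 [0.4565 0.0824 0.066 ]
0.08 [0.4524 0.0979 0.08  ]
0.09 [0.4495 0.109  0.09  ]
0.1 [0.4466 0.1201 0.1   ]
0.11 [0.4437 0.1312 0.11  ]
{'t': 3.35, 'p': array([0.4519, 0.1152, 0.0734]), 'yaw': np.float64(1.7679), 'z': array([ 0.0018,  0.0016, -1.    ]), 'f': array([0.48, 0.29, 0.16]), 'gap': 0.001, 'q': array([0.224, 0.279, 1.992, 0.002, 0.869, 0.026])}
-0.02 325.54472332640637 312.5888491699152
-0.01 325.5422443207198 301.72700639360636
0 325.5400014345835 291.97428208457444
0.008 325.53835574867384 284.86228771218725
0.02 325.53610309510043 275.18612816839516
```

View pics/sc2.png

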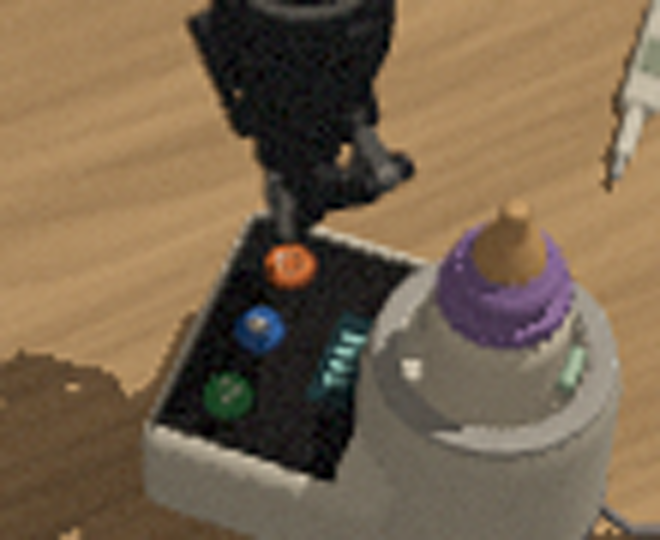

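View pics/w2.png

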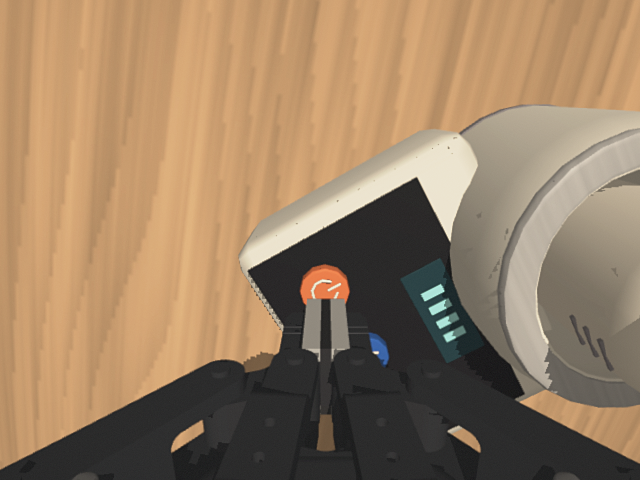

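```bash
python3 - <<'E'
from h import *
print(tri(ray("scene",(337.8,209.7)),ray("side",(350,298))))
s=ctrl.read_state();T=R.from_rotvec(s['ee_rot']).as_matrix()
print(tri(ray("scene",(337.8,209.7)),ray("side",(350,298)),ray("wrist",(326,298)))) 
m=camera_model("wrist");M=np.linalg.inv(m['mount']);f=240/np.tan(np.radians(m['vertical_fov'])/2)
for X in(0,.011):
  for z in(-.03,-.02,-.01,0,.008):
    p=M@[X,0,z,1];x,y=p[0]/p[2],p[1]/p[2];r=1+m['k1']*(x*x+y*y);print(X,z,y*r*f+m['cy'])
E
```

```text
(array([0.45102182, 0.11243477, 0.09109639]), [np.float64(0.0025465770492152655), np.float64(0.0025465770492153605)])
(array([0.45070647, 0.11510516, 0.08990859]), [np.float64(0.0019985633972769193), np.float64(0.004594853886112393), np.float64(0.004255116703943176)])
0 -0.03 324.75679617699944
0 -0.02 312.5888491699152
0 -0.01 301.72700639360636
0 0 291.97428208457444
0 0.008 284.86228771218725
0.011 -0.03 296.967817768883
0.011 -0.02 286.152702768869
0.011 -0.01 276.5282913795353
0.011 0 267.9099720856484
0.011 0.008 261.6388254955953
```

All three views show the shut fingertips at about z = 0.09, roughly 20 mm above where the stated 8 mm extent would put them. The force also shows no contact. I'll feel my way down in small steps.

carry_out(
  targets=[
    {"jaw": 1, "linear": [0, 0, 0.5], "angular": [0, 0, 0]},
    {"jaw": 1, "linear": [0, 0, 0.9], "angular": [0, 0, 0]},
    {"jaw": 1, "linear": [0, 0, 1.0], "angular": [0, 0, 0]},
    {"jaw": 1, "linear": [0, 0, 1.0], "angular": [0, 0, 0]},
  ],
)

```text
clock: 3.75
position: [0.4516, 0.1152, 0.063]
ee_rot: [-1.992, -2.429, -0.003]
ft_force: [0.0, 0.5, 0.3]
finger_gap: 0.001
```

carry_out(
  targets=[
    {"jaw": 1, "linear": [0, 0, 0.3], "angular": [0, 0, 0]},
    {"jaw": 1, "linear": [0, 0, 0.3], "angular": [0, 0, 0]},
  ],
)

```text
clock: 3.95
position: [0.4514, 0.1152, 0.0597]
ee_rot: [-1.992, -2.429, -0.002]
ft_force: [-0.1, 0.1, 0.6]
finger_gap: -0.005
```

```bash
python3 - <<'E'
from h import *
print(cur());im=capture("side");show(im,(310,260,390,350),6,"pics/s3.png")
E
```

```text
{'t': 3.95, 'p': array([0.4514, 0.1152, 0.0597]), 'yaw': np.float64(1.7678), 'z': array([ 2.0e-04,  1.3e-03, -1.0e+00]), 'f': array([-0.13,  0.12,  0.61]), 'gap': -0.005, 'q': array([2.240e-01, 2.970e-01, 2.009e+00, 2.000e-03, 8.340e-01, 2.600e-02])}
```

View pics/s3.png

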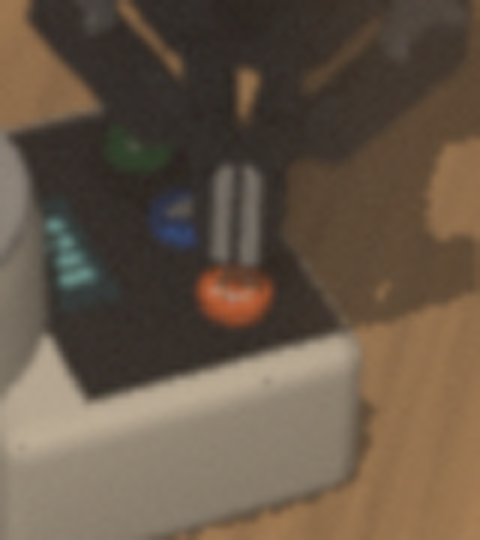

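The front pad face seen from the side, together with the wrist view, puts the shut tips about 30 mm *behind* the reported TCP. I expect contact near TCP z = 0.041 and will continue carefully.

carry_out(
  targets=[
    {"jaw": 1, "linear": [0, 0, 0.6], "angular": [0, 0, 0]},
    {"jaw": 1, "linear": [0, 0, 1.0], "angular": [0, 0, 0]},
    {"jaw": 1, "linear": [0, 0, 1.2], "angular": [0, 0, 0]},
    {"jaw": 1, "linear": [0, 0, 1.2], "angular": [0, 0, 0]},
  ],
)

```text
clock: 4.4
position: [0.4511, 0.1151, 0.0474]
ee_rot: [-1.991, -2.428, -0.001]
ft_force: [0.7, 0.2, 0.6]
finger_gap: -0.001
```

```bash
python3 - <<'E'
from h import *
print(cur());im=capture("side");show(im,(310,260,390,350),6,"pics/s4.png");s=ctrl.read_state();im=capture("wrist");show(im,(240,230,400,380),4,"pics/w4.png")
E
```

```text
{'t': 4.4, 'p': array([0.4511, 0.1151, 0.0474]), 'yaw': np.float64(1.7678), 'z': array([-6.0e-04,  1.1e-03, -1.0e+00]), 'f': array([0.74, 0.15, 0.58]), 'gap': -0.001, 'q': array([2.240e-01, 3.150e-01, 2.024e+00, 2.000e-03, 8.030e-01, 2.600e-02])}
```

View pics/s4.png

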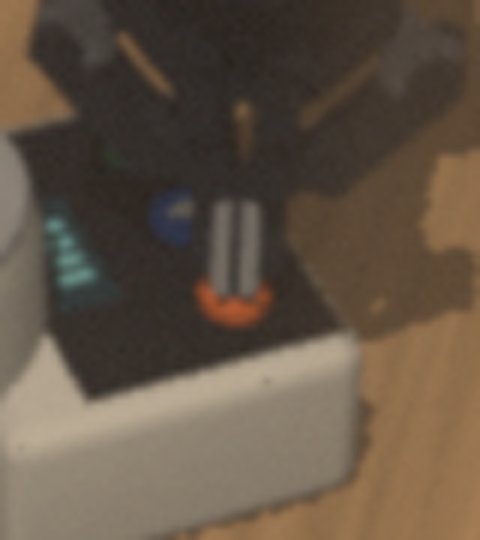

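View pics/w4.png

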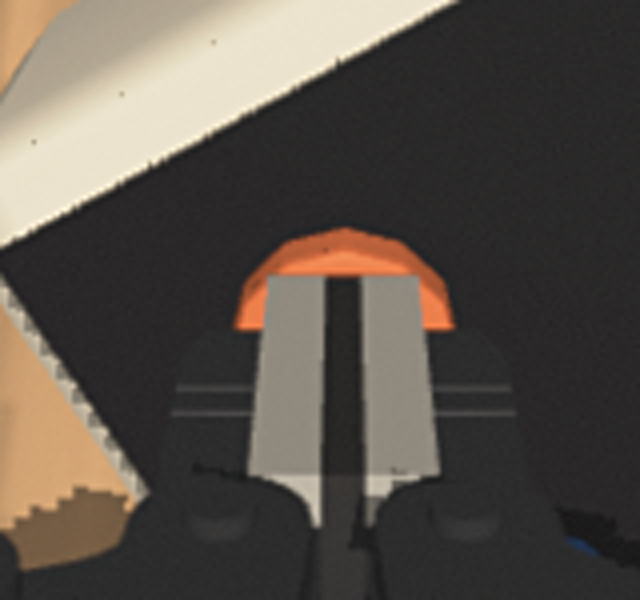

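The tips are now just above the orange key, and the pad front is about in line with the key's edge. I'll keep feeling downward.

carry_out(
  targets=[
    {"jaw": 1, "linear": [0, 0, 0.3], "angular": [0, 0, 0]},
    {"jaw": 1, "linear": [0, 0, 0.5], "angular": [0, 0, 0]},
    {"jaw": 1, "linear": [0, 0, 0.5], "angular": [0, 0, 0]},
  ],
)

```text
clock: 4.8
position: [0.4515, 0.1152, 0.0426]
ee_rot: [-1.992, -2.429, -0.002]
ft_force: [0.8, 1.0, 0.4]
finger_gap: 0.002
```

carry_out(
  targets=[
    {"jaw": 1, "linear": [0, 0, 0.2], "angular": [0, 0, 0]},
    {"jaw": 1, "linear": [0, 0, 0.2], "angular": [0, 0, 0]},
  ],
)

```text
clock: 5.0
position: [0.4516, 0.1152, 0.0406]
ee_rot: [-1.992, -2.429, -0.002]
ft_force: [-0.1, 0.1, 2.4]
finger_gap: -0.001
```

carry_out(
  targets=[
    {"jaw": 1, "linear": [0, 0, 0.2], "angular": [0, 0, 0]},
    {"jaw": 1, "linear": [0, 0, 0.2], "angular": [0, 0, 0]},
  ],
)

```text
clock: 5.2
position: [0.4516, 0.1152, 0.0386]
ee_rot: [-1.992, -2.429, -0.002]
ft_force: [-1.0, -0.3, 3.8]
finger_gap: -0.004
```

carry_out(
  targets=[
    {"jaw": 1, "linear": [0, 0, 0.15], "angular": [0, 0, 0]},
    {"jaw": 1, "linear": [0, 0, 0.15], "angular": [0, 0, 0]},
  ],
)

```text
clock: 5.4
position: [0.4517, 0.1152, 0.0383]
ee_rot: [-1.992, -2.429, -0.003]
ft_force: [-3.6, -1.2, 12.2]
finger_gap: 0.002
```

Orange has bottomed out: 12 N at TCP z = 0.0383, so the tips are about 30 mm behind the TCP. Next is blue, lifting clear of the keys first.

carry_out(
  targets=[
    {"jaw": 1, "linear": [0, 0, -1.0], "angular": [0, 0, 0]},
    {"jaw": 1, "linear": [0, 0, -1.6], "angular": [0, 0, 0]},
    {"jaw": 1, "linear": [-1.6, 0.9, -1.6], "angular": [0, 0, 0]},
    {"jaw": 1, "linear": [-3.2, 1.9, -1.6], "angular": [0, 0, 0]},
    {"jaw": 1, "linear": [-3.2, 1.9, -1.6], "angular": [0, 0, 0]},
    {"jaw": 1, "linear": [-3.2, 1.9, -0.8], "angular": [0, 0, 0]},
    {"jaw": 1, "linear": [-3.2, 1.9, -0.4], "angular": [0, 0, 0]},
    {"jaw": 1, "linear": [-3.2, 1.9, -0.2], "angular": [0, 0, 0]},
    {"jaw": 1, "linear": [-3.2, 1.9, 0], "angular": [0, 0, 0]},
    {"jaw": 1, "linear": [-3.2, 1.9, 0.1], "angular": [0, 0, 0]},
    {"jaw": 1, "linear": [-3.2, 1.9, 0.1], "angular": [0, 0, 0]},
  ],
)

```text
clock: 6.5
position: [0.4755, 0.0878, 0.0383]
ee_rot: [-1.991, -2.429, -0.001]
ft_force: [-5.2, -1.1, 11.4]
finger_gap: -0.005
```

```bash
python3 - <<'E'
from h import *
print(cur());im=capture("wrist");show(im,(200,200,440,400),3,"pics/w5.png")
E
```

```text
{'t': 6.5, 'p': array([0.4755, 0.0878, 0.0383]), 'yaw': np.float64(1.7684), 'z': array([-7.0e-04,  1.3e-03, -1.0e+00]), 'f': array([-5.24, -1.14, 11.45]), 'gap': -0.005, 'q': array([ 0.158,  0.351,  1.995,  0.002,  0.796, -0.041])}
```

View pics/w5.png

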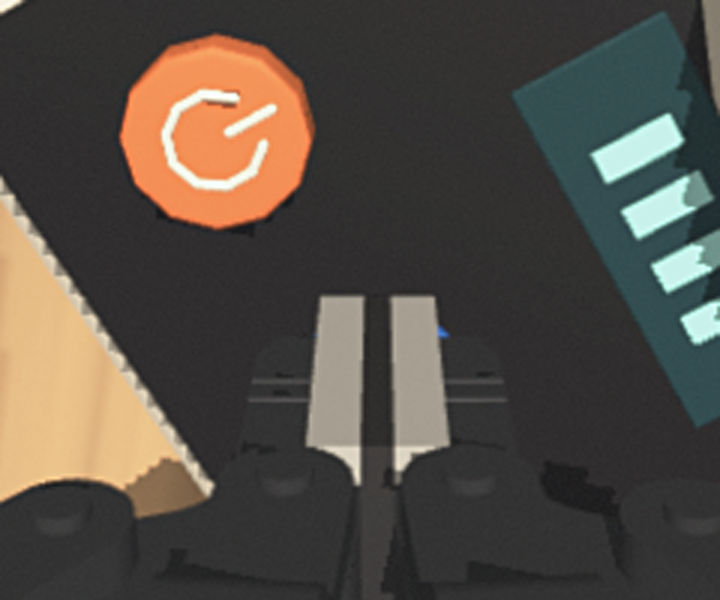

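Blue bottomed out at the same height (0.0383) with 11 N, and orange is back up. Green is next.

carry_out(
  targets=[
    {"jaw": 1, "linear": [0, 0, -1.0], "angular": [0, 0, 0]},
    {"jaw": 1, "linear": [0, 0, -1.6], "angular": [0, 0, 0]},
    {"jaw": 1, "linear": [-1.6, 0.9, -1.6], "angular": [0, 0, 0]},
    {"jaw": 1, "linear": [-3.3, 1.9, -1.6], "angular": [0, 0, 0]},
    {"jaw": 1, "linear": [-3.3, 1.9, -1.6], "angular": [0, 0, 0]},
    {"jaw": 1, "linear": [-3.3, 1.9, -0.8], "angular": [0, 0, 0]},
    {"jaw": 1, "linear": [-3.3, 1.9, -0.4], "angular": [0, 0, 0]},
    {"jaw": 1, "linear": [-3.3, 1.9, -0.2], "angular": [0, 0, 0]},
    {"jaw": 1, "linear": [-3.3, 1.9, 0], "angular": [0, 0, 0]},
    {"jaw": 1, "linear": [-3.3, 1.9, 0.1], "angular": [0, 0, 0]},
    {"jaw": 1, "linear": [-3.3, 1.9, 0.1], "angular": [0, 0, 0]},
  ],
)

```text
clock: 7.65
position: [0.4996, 0.0595, 0.0383]
ee_rot: [-1.99, -2.428, 0.0]
ft_force: [-4.6, -0.5, 12.3]
finger_gap: -0.001
```

```bash
python3 - <<'E'
from h import *
print(cur());im=capture("side");show(im,(310,260,390,350),6,"pics/s6.png")
print(mv((.62,-.05,.2),.9),mv((.6483,-.1917,.2),.9))
E
```

```text
{'t': 7.65, 'p': array([0.4996, 0.0595, 0.0383]), 'yaw': np.float64(1.7687), 'z': array([-0.002 ,  0.0014, -1.    ]), 'f': array([-4.63, -0.46, 12.31]), 'gap': -0.001, 'q': array([ 0.095,  0.377,  1.95 ,  0.002,  0.816, -0.105])}
([-13.07, 9.62, -16.21], [-0.0023, -0.001, 0.8687]) ([-27.52, 9.61, -16.24], [-0.0023, -0.001, 0.8687])
```

View pics/s6.png

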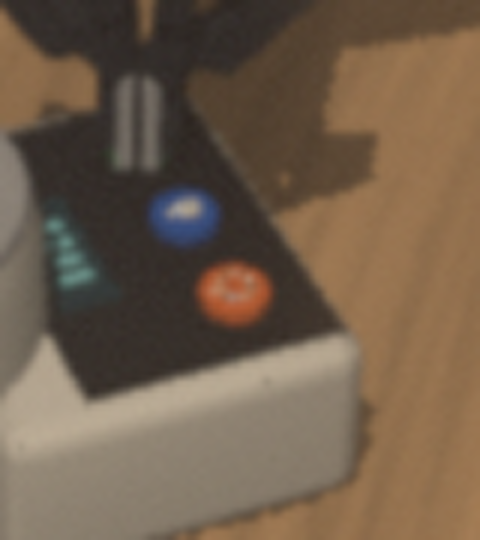

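Green is pressed too (12 N at 0.0383), with blue and orange up. Now I'll move over the hood.

```bash
python3 -c "
from h import *
print(mv((.648,-.191,.13),1.45))"
```

```text
([-27.46, 9.61, -9.24], [-0.0019, -0.0015, 0.3187])
```

carry_out(
  targets=[
    {"jaw": 1, "linear": [0, 0, -4], "angular": [0, 0, 0]},
    {"jaw": 1, "linear": [0, 0, -8.5], "angular": [0, 0, 0]},
    {"jaw": 0, "linear": [-4, 1.4, -9.2], "angular": [0, 0, 0.1]},
    {"jaw": 0, "linear": [-8, 2.8, -9.2], "angular": [0, 0, 0.2]},
    {"jaw": 0, "linear": [-12, 4.2, -9.2], "angular": [0, 0, 0.32]},
    {"jaw": 0, "linear": [-16, 5.6, -9.2], "angular": [0, 0, 0.32]},
    {"jaw": 0, "linear": [-20, 7, -9.2], "angular": [0, 0, 0.32]},
    {"jaw": 0, "linear": [-24, 8.4, -9.2], "angular": [0, 0, 0.32]},
    {"jaw": 0, "linear": [-27.5, 9.6, -9.2], "angular": [0, 0, 0.32]},
    {"jaw": 0, "linear": [-27.5, 9.6, -9.2], "angular": [0, 0, 0.32]},
    {"jaw": 0, "linear": [-27.5, 9.6, -9.2], "angular": [0, 0, 0.32]},
  ],
)

```text
clock: 8.8
position: [0.6476, -0.1913, 0.1286]
ee_rot: [-2.351, -2.078, 0.001]
ft_force: [0.1, 1.0, 1.0]
finger_gap: 1.001
```

```bash
python3 - <<'E'
from h import *
print(cur()); s=ctrl.read_state(); im=capture("wrist"); cv2.imwrite("pics/w7.png",im[:,:,::-1])
for b in blobs(im,(120,50,30),(150,255,255),amin=300): print(b,onz("wrist",b[1],.03,st=s).round(4))
E
```

```text
{'t': 8.8, 'p': array([ 0.6476, -0.1913,  0.1286]), 'yaw': np.float64(1.4477), 'z': array([-0.0035,  0.0026, -1.    ]), 'f': array([0.1 , 0.99, 1.01]), 'gap': 1.001, 'q': array([-3.050e-01,  5.270e-01,  1.417e+00,  1.000e-03,  1.202e+00,
       -1.820e-01])}
([285, 183, 86, 98, 6634], [327.58, 232.75]) [ 0.6482 -0.1922  0.03  ]
```

View pics/w7.png

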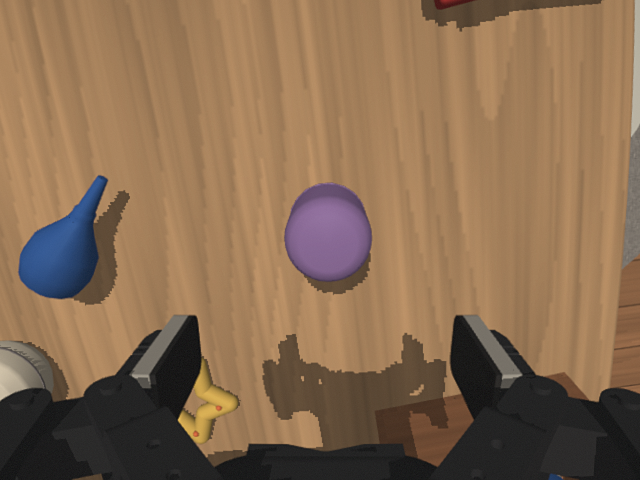

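The hood is centred between the open jaws at about (328,237) and resolves to (0.648,-0.192), which agrees with the first estimate. I'll descend, with the tips staying about 20 mm above the table.

carry_out(
  targets=[
    {"jaw": 0, "linear": [-0.1, 0.1, 4.5], "angular": [0, 0, 0]},
    {"jaw": 0, "linear": [-0.1, 0.1, 8.5], "angular": [0, 0, 0]},
    {"jaw": 0, "linear": [-0.1, 0.1, 11], "angular": [0, 0, 0]},
    {"jaw": 0, "linear": [-0.1, 0.1, 13], "angular": [0, 0, 0]},
    {"jaw": 0, "linear": [-0.1, 0.1, 13.6], "angular": [0, 0, 0]},
    {"jaw": 0, "linear": [-0.1, 0.1, 13.6], "angular": [0, 0, 0]},
  ],
)

```text
clock: 9.45
position: [0.647, -0.1899, -0.0075]
ee_rot: [-2.347, -2.079, 0.003]
ft_force: [-0.6, -0.0, 0.7]
finger_gap: 1.007
```

```bash
python3 - <<'E'
from h import *
print(cur()); im=capture("side"); show(im,(240,150,380,270),5,"pics/s8.png"); im=capture("wrist"); cv2.imwrite("pics/w8.png",im[:,:,::-1])
E
```

```text
{'t': 9.45, 'p': array([ 0.647 , -0.1899, -0.0075]), 'yaw': np.float64(1.45), 'z': array([-0.0052,  0.0033, -1.    ]), 'f': array([-0.63, -0.02,  0.75]), 'gap': 1.007, 'q': array([-0.303,  0.65 ,  1.566,  0.002,  0.931, -0.184])}
```

View pics/s8.png

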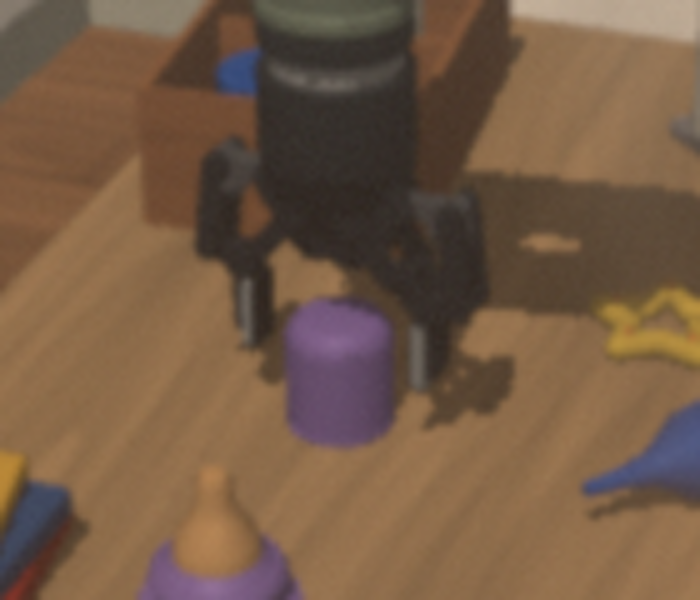

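View pics/w8.png

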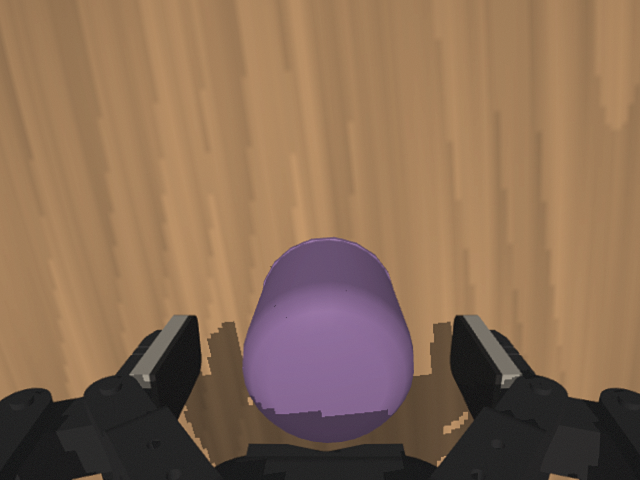

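The hood stands between the jaws. I'll correct a 2 mm offset and a slight tilt, and go 10 mm lower before gripping.

```bash
python3 - <<'E'
from h import *
print(mv((.6483,-.1920,-.018),1.45))
m=camera_model("wrist");M=np.linalg.inv(m['mount']);f=240/np.tan(np.radians(m['vertical_fov'])/2)
for X in(-.005,0,.005):
    p=M@[X,0,-.0675,1];x,y=p[0]/p[2],p[1]/p[2];r=1+m['k1']*(x*x+y*y);print(X,x*r*f+m['cx'],y*r*f+m['cy'])
E
```

```text
([-0.12, -0.0, 1.24], [-0.0017, -0.0018, -0.0005])
-0.005 326.224206660714 401.6618136499084
0 326.23841952315996 386.8550543174307
0.005 326.2528474357998 371.61131144204194
```

carry_out(
  targets=[
    {"jaw": 0, "linear": [-0.1, 0, 0.6], "angular": [0, 0, 0]},
    {"jaw": 0, "linear": [-0.1, 0, 1.1], "angular": [0, 0, 0]},
    {"jaw": 0, "linear": [-0.1, 0, 1.1], "angular": [0, 0, 0]},
    {"jaw": 1, "linear": [-0.1, 0, 1.1], "angular": [0, 0, 0]},
    {"jaw": 1, "linear": [-0.1, 0, 1.1], "angular": [0, 0, 0]},
    {"jaw": 1, "linear": [-0.1, 0, 1.1], "angular": [0, 0, 0]},
    {"jaw": 1, "linear": [-0.1, 0, 1.1], "angular": [0, 0, 0]},
    {"jaw": 1, "linear": [-0.1, 0, 1.1], "angular": [0, 0, 0]},
    {"jaw": 1, "linear": [-0.1, 0, 1.1], "angular": [0, 0, 0]},
  ],
  squeeze=60,
)

```text
clock: 10.45
position: [0.6488, -0.1921, -0.0161]
ee_rot: [-2.351, -2.082, -0.001]
ft_force: [-0.5, 0.1, 3.8]
finger_gap: 0.628
```

```bash
python3 - <<'E'
from h import *
print(cur()); im=capture("side"); show(im,(240,150,380,270),5,"pics/s9.png"); s=ctrl.read_state();im=capture("wrist"); cv2.imwrite("pics/w9.png",im[:,:,::-1]);print(cur())
E
```

```text
{'t': 10.45, 'p': array([ 0.6488, -0.1921, -0.0161]), 'yaw': np.float64(1.4495), 'z': array([-4.0e-04,  1.5e-03, -1.0e+00]), 'f': array([-0.52,  0.06,  3.82]), 'gap': 0.628, 'q': array([-0.306,  0.66 ,  1.571,  0.002,  0.911, -0.185])}
{'t': 10.55, 'p': array([ 0.6488, -0.1921, -0.0161]), 'yaw': np.float64(1.4495), 'z': array([-3.0e-04,  1.5e-03, -1.0e+00]), 'f': array([ 0.09, -1.73,  5.39]), 'gap': 0.624, 'q': array([-0.305,  0.66 ,  1.571,  0.002,  0.911, -0.185])}
```

View pics/s9.png

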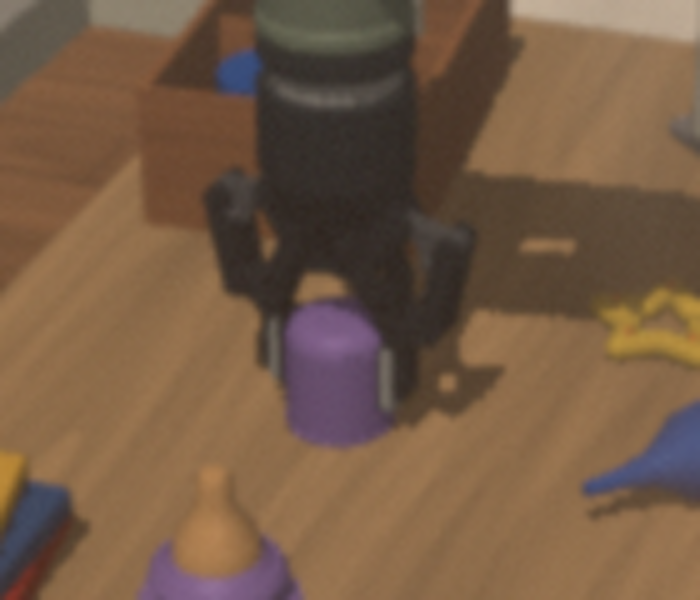

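View pics/w9.png

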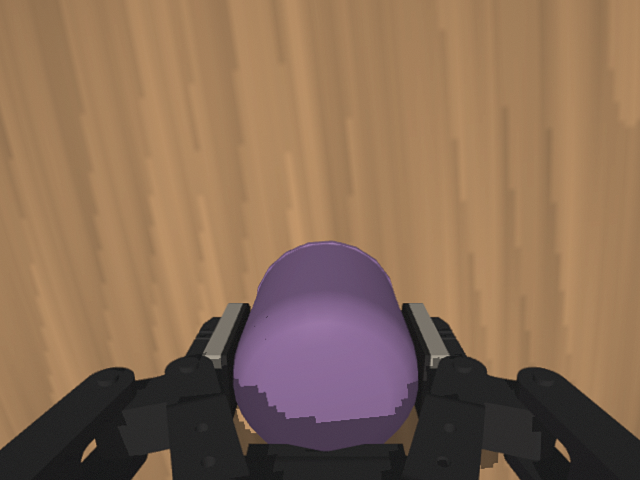

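The hood is gripped (opening 53 mm, pads on both sides). From the rim's front edge at row 242 I'll compute its fore-aft offset in the grip, then plan the move to the bottle.

```bash
python3 - <<'E'
from h import *
s=ctrl.read_state();T=R.from_rotvec(s['ee_rot'])
p=onz("wrist",(327.5,242),0.0,st=s); t=T.inv().apply(p-s['position']);print(t.round(4),"X0",t[0]-.027)
for n in [(.557,.157)]:
  print(mv(n+(.10,),1.45),mv(n+(.25,),1.45))
E
```

```text
[ 0.0272  0.0005 -0.016 ] X0 0.0001542023461279761
([33.56, -13.34, -11.55], [-0.0005, -0.0015, -0.0005]) ([33.58, -13.35, -26.55], [-0.0005, -0.0015, -0.0005])
```

carry_out(
  targets=[
    {"jaw": 1, "linear": [0, 0, -2], "angular": [0, 0, 0]},
    {"jaw": 1, "linear": [0, 0, -5], "angular": [0, 0, 0]},
    {"jaw": 1, "linear": [0, 0, -9], "angular": [0, 0, 0]},
    {"jaw": 1, "linear": [1, -0.6, -13], "angular": [0, 0, 0]},
    {"jaw": 1, "linear": [4, -2.3, -16], "angular": [0, 0, 0]},
    {"jaw": 1, "linear": [8, -4.6, -19], "angular": [0, 0, 0]},
    {"jaw": 1, "linear": [12, -6.9, -21], "angular": [0, 0, 0]},
    {"jaw": 1, "linear": [15, -8.6, -22], "angular": [0, 0, 0]},
    {"jaw": 1, "linear": [18, -10.3, -22], "angular": [0, 0, 0]},
    {"jaw": 1, "linear": [21, -12, -22], "angular": [0, 0, 0]},
    {"jaw": 1, "linear": [23, -13.1, -22], "angular": [0, 0, 0]},
    {"jaw": 1, "linear": [23.5, -13.4, -22], "angular": [0, 0, 0]},
    {"jaw": 1, "linear": [23.5, -13.4, -22], "angular": [0, 0, 0]},
    {"jaw": 1, "linear": [23.5, -13.4, -22], "angular": [0, 0, 0]},
  ],
)

```text
clock: 11.95
position: [0.5445, 0.0564, 0.204]
ee_rot: [-2.351, -2.082, -0.0]
ft_force: [-0.2, -0.0, -1.0]
finger_gap: 0.625
```

```bash
python3 - <<'E'
from h import *
print(cur()); s=ctrl.read_state(); im=capture("wrist"); cv2.imwrite("pics/w10.png",im[:,:,::-1])
for b in blobs(im,(120,50,30),(150,255,255),amin=300): print(b)
im=capture("side"); show(im,(220,180,380,320),5,"pics/s10.png")
E
```

```text
{'t': 11.95, 'p': array([0.5445, 0.0564, 0.204 ]), 'yaw': np.float64(1.4492), 'z': array([-7.e-04,  1.e-03, -1.e+00]), 'f': array([-0.2 , -0.02, -0.99]), 'gap': 0.625, 'q': array([8.100e-02, 2.750e-01, 1.623e+00, 1.000e-03, 1.244e+00, 2.030e-01])}
([268, 0, 122, 116, 6658], [328.24, 59.63])
([233, 241, 186, 210, 30504], [325.28, 351.86])
```

View pics/w10.png

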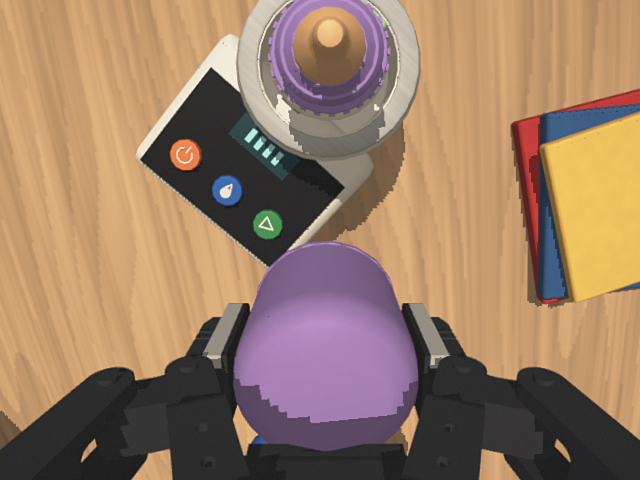

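View pics/s10.png

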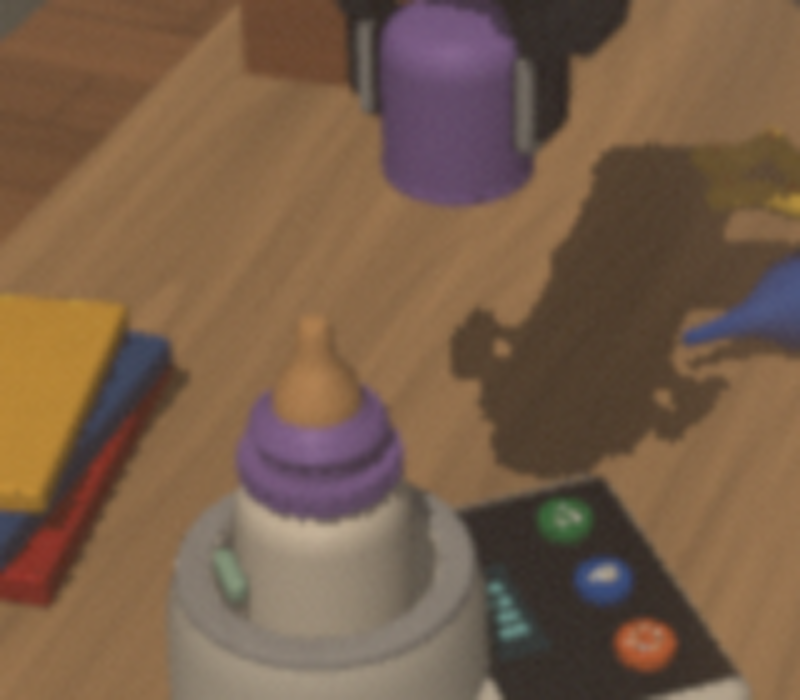

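The wrist view shows the bottle directly ahead: teat tip (330,33), ledge ring columns 268–390, tub rim columns 237–420. I'll use these for the axis estimate.

```bash
python3 - <<'E'
from h import *
s=ctrl.read_state()
t=onz("wrist",(330,33),.215,st=s); print("tip",t)
im=cv2.imread("pics/w10.png")[:,:,::-1].copy()
h=cv2.cvtColor(im,cv2.COLOR_RGB2HSV); m=cv2.inRange(h,np.array((120,50,30)),np.array((150,255,255)));m[200:]=0
c=max(cv2.findContours(m,0,cv2.CHAIN_APPROX_NONE)[0],key=cv2.contourArea)
hull=cv2.convexHull(c)[:,0]
# project outer silhouette to ledge plane (lower portion is ledge edge), circle fit
pts=np.array([onz("wrist",q,.163,st=s)[:2] for q in hull if q[1]>60])
A=np.c_[2*pts,np.ones(len(pts))];x=np.linalg.lstsq(A,(pts**2).sum(1),rcond=None)[0];r=np.sqrt(x[2]+x[0]**2+x[1]**2)
print("ledge c",x[:2],"r",r,len(pts))
for n,uv in(("or",(185,155)),("bl",(227,190)),("gr",(267.5,224))): print(n,onz("wrist",uv,.072,st=s))
for b in((.5574,.1579,.22),(.5568,.157,.22)): print(mv(b,1.45))
E
```

```text
tip [0.55829998 0.15585689 0.215     ]
ledge c [0.55814345 0.15618157] r 0.02814551082769711 20
or [0.45244083 0.11411387 0.072     ]
bl [0.47735496 0.08599069 0.072     ]
gr [0.50210523 0.05777391 0.072     ]
([10.26, 0.02, -1.58], [-0.0008, -0.0011, -0.0018])
([10.17, -0.03, -1.58], [-0.0008, -0.0011, -0.0018])
```

carry_out(
  targets=[
    {"jaw": 1, "linear": [0, 0, -1.8], "angular": [0, 0, 0]},
    {"jaw": 1, "linear": [3, 0, -1.8], "angular": [0, 0, 0]},
    {"jaw": 1, "linear": [6, 0, -1.8], "angular": [0, 0, 0]},
    {"jaw": 1, "linear": [9, 0, -1.8], "angular": [0, 0, 0]},
    {"jaw": 1, "linear": [10.1, 0, -1.8], "angular": [0, 0, 0]},
    {"jaw": 1, "linear": [10.1, 0, -1.8], "angular": [0, 0, 0]},
    {"jaw": 1, "linear": [10.1, 0, -1.8], "angular": [0, 0, 0]},
  ],
)

```text
clock: 12.75
position: [0.557, 0.1551, 0.2219]
ee_rot: [-2.353, -2.08, 0.001]
ft_force: [0.5, -0.3, 0.8]
finger_gap: 0.628
```

```bash
python3 - <<'E'
from h import *
print(cur())
for n,bx in(("scene",(320,150,430,260)),("side",(220,170,340,310))):
    im=capture(n); cv2.imwrite(f"pics/{n}11.png",im[:,:,::-1]); show(im,bx,5,f"pics/{n}11c.png")
    for b in blobs(im,(120,60,40),(150,255,255),bx,40): print(n,b)
    for b in blobs(im,(8,110,90),(18,255,255),bx,20): print(n,"teat",b)
E
```

```text
{'t': 12.75, 'p': array([0.557 , 0.1551, 0.2219]), 'yaw': np.float64(1.4477), 'z': array([-1.3e-03,  1.0e-04, -1.0e+00]), 'f': array([ 0.51, -0.32,  0.75]), 'gap': 0.628, 'q': array([0.251, 0.314, 1.522, 0.   , 1.307, 0.374])}
scene ([366, 175, 19, 32, 329], [372.56, 192.11])
scene ([363, 209, 22, 19, 238], [373.52, 219.81])
scene teat ([320, 150, 51, 77, 2700], [342.41, 180.17])
scene teat ([381, 150, 49, 110, 3606], [411.28, 207.3])
scene teat ([369, 207, 12, 10, 95], [374.51, 211.73])
scene teat ([334, 211, 9, 7, 48], [338.02, 213.96])
side ([265, 195, 32, 45, 1128], [279.17, 217.54])
side ([268, 260, 32, 22, 434], [283.02, 272.02])
side teat ([220, 170, 120, 140, 6542], [267.02, 236.14])
side teat ([302, 175, 6, 17, 40], [304.42, 182.08])
side teat ([268, 186, 17, 9, 99], [275.75, 190.09])
side teat ([337, 265, 3, 10, 20], [338.35, 269.9])
```

View pics/scene11c.png

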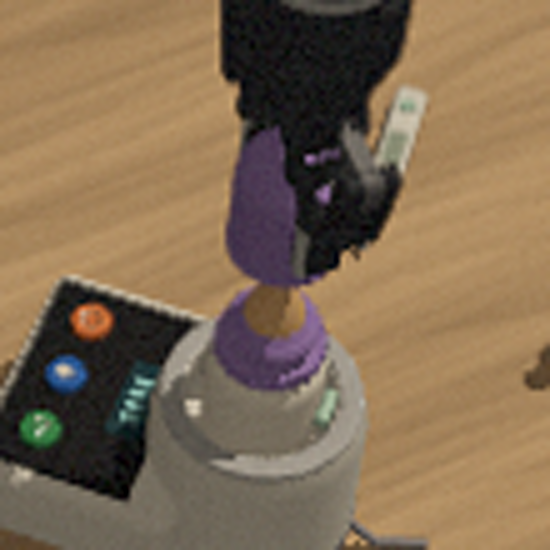

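View pics/side11c.png

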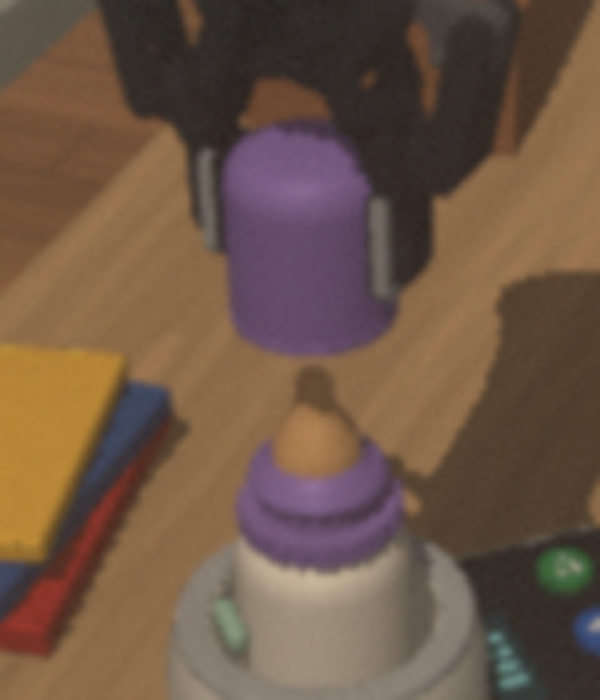

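```bash
python3 - <<'E'
from h import *
from scipy.optimize import least_squares
def proj(n,P):
    m=camera_model(n);f=240/np.tan(np.radians(m['vertical_fov'])/2)
    K=np.array([[f,0,m['cx']],[0,f,m['cy']],[0,0,1.]])
    return cv2.projectPoints(np.array(P,float),m['rvec'],m['tvec'],K,np.array([m['k1'],0,0,0,0.]))[0][:,0]
a=np.linspace(0,2*np.pi,360);C=np.c_[np.cos(a),np.sin(a)]
def ext(n,xy,z,r):
    p=proj(n,np.c_[C*r+xy,np.full(360,z)]); return p[:,0].min(),p[:,0].max(),p[:,1].max()
def report(tag,xy,z,r):
    for n in("scene","side"): print(tag,n,np.round(ext(n,xy,z,r),2))
report("ledge",(.557,.157),.163,.0275); report("rim@TCP",(.557,.1551),.238,.027)
for n in("scene","side"):
    im=cv2.imread(f"pics/{n}11.png")[:,:,::-1].copy(); h=cv2.cvtColor(im,cv2.COLOR_RGB2HSV); m=cv2.inRange(h,np.array((120,60,40)),np.array((150,255,255)))
    for (x0,y0,x1,y1) in ([(360,185,390,208),(360,208,390,232)] if n=="scene" else [(258,225,305,243),(258,258,305,286)]):
        s=m[y0:y1,x0:x1]; ys,xs=np.where(s>0); print(n,"l,r,bottom",xs.min()+x0,xs.max()+1+x0,ys.max()+1+y0)
for dx,dy in((.002,0),(0,.002)): report("ledge d%s %s"%(dx,dy),(.557+dx,.157+dy),.163,.0275)
E
```

```text
ledge scene [362.47 384.6  225.21]
ledge side [266.55 299.04 279.05]
rim@TCP scene [364.2  387.22 207.15]
rim@TCP side [264.58 298.16 240.69]
scene l,r,bottom 366 386 207
scene l,r,bottom 363 385 228
side l,r,bottom 267 297 240
side l,r,bottom 268 300 282
ledge d0.002 0 scene [362.88 385.02 225.81]
ledge d0.002 0 side [265.48 297.94 278.79]
ledge d0 0.002 scene [363.17 385.29 224.9 ]
ledge d0 0.002 side [266.05 298.6  279.77]
```

In both views the hood sits over the bottle axis to within about 1–2 mm. I'll shift 1 mm and lower over the teat to just above the bead.

carry_out(
  targets=[
    {"jaw": 1, "linear": [0.1, 0, 1], "angular": [0, 0, 0]},
    {"jaw": 1, "linear": [0.1, 0, 2], "angular": [0, 0, 0]},
    {"jaw": 1, "linear": [0.1, 0, 3], "angular": [0, 0, 0]},
    {"jaw": 1, "linear": [0.1, 0, 4], "angular": [0, 0, 0]},
    {"jaw": 1, "linear": [0.1, 0, 4.8], "angular": [0, 0, 0]},
    {"jaw": 1, "linear": [0.1, 0, 5.2], "angular": [0, 0, 0]},
    {"jaw": 1, "linear": [0.1, 0, 5.2], "angular": [0, 0, 0]},
    {"jaw": 1, "linear": [0.1, 0, 5.2], "angular": [0, 0, 0]},
  ],
)

```text
clock: 13.65
position: [0.5574, 0.156, 0.1704]
ee_rot: [-2.354, -2.079, -0.0]
ft_force: [0.1, -0.5, -0.7]
finger_gap: 0.626
```

```bash
python3 - <<'E'
from h import *
print(cur()); s=ctrl.read_state();print(s['torque'])
im=capture("side"); show(im,(220,190,340,310),5,"pics/s12.png"); im=capture("scene"); show(im,(320,150,430,260),5,"pics/sc12.png"); print(cur(),mv((.557,.156,.17),1.45))
E
```

```text
{'t': 13.65, 'p': array([0.5574, 0.156 , 0.1704]), 'yaw': np.float64(1.4469), 'z': array([-3.e-04,  6.e-04, -1.e+00]), 'f': array([ 0.12, -0.5 , -0.73]), 'gap': 0.626, 'q': array([2.530e-01, 3.470e-01, 1.606e+00, 1.000e-03, 1.189e+00, 3.760e-01])}
[-0.0270021  -0.00883377  0.02972887]
{'t': 13.75, 'p': array([0.5575, 0.1561, 0.1706]), 'yaw': np.float64(1.4469), 'z': array([ 2.e-04,  8.e-04, -1.e+00]), 'f': array([ 0.15,  0.96, -0.32]), 'gap': 0.623, 'q': array([2.530e-01, 3.460e-01, 1.605e+00, 1.000e-03, 1.189e+00, 3.760e-01])} ([-0.01, -0.05, 0.06], [0.0001, -0.0009, -0.0031])
```

View pics/s12.png

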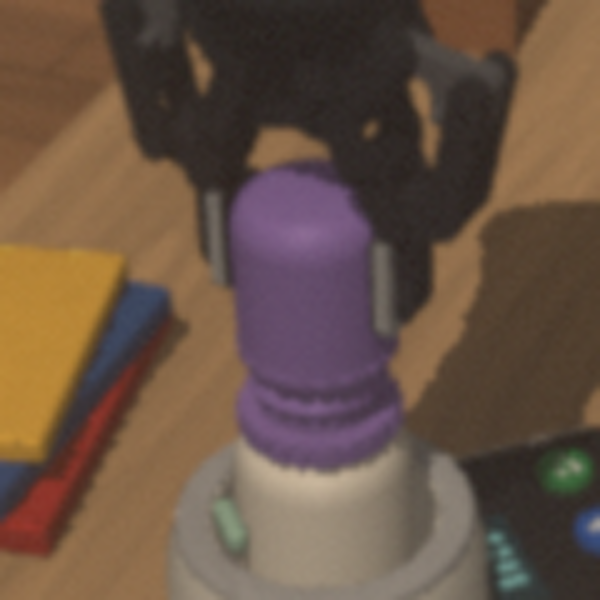

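View pics/sc12.png

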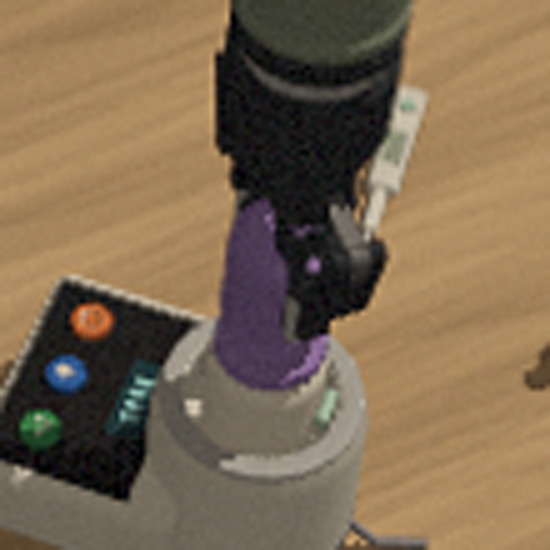

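The hood is over the teat and lined up with the ring. I'll press down in steps while watching the force.

carry_out(
  targets=[
    {"jaw": 1, "linear": [0, 0, 0.4], "angular": [0, 0, 0]},
    {"jaw": 1, "linear": [0, 0, 0.7], "angular": [0, 0, 0]},
    {"jaw": 1, "linear": [0, 0, 0.9], "angular": [0, 0, 0]},
    {"jaw": 1, "linear": [0, 0, 0.9], "angular": [0, 0, 0]},
  ],
  squeeze=100,
)

```text
clock: 14.15
position: [0.5578, 0.156, 0.1615]
ee_rot: [-2.355, -2.08, -0.002]
ft_force: [0.9, 0.4, 0.8]
finger_gap: 0.617
```

carry_out(
  targets=[
    {"jaw": 1, "linear": [0, 0, 0.15], "angular": [0, 0, 0]},
    {"jaw": 1, "linear": [0, 0, 0.3], "angular": [0, 0, 0]},
    {"jaw": 1, "linear": [0, 0, 0.3], "angular": [0, 0, 0]},
  ],
)

```text
clock: 14.45
position: [0.5584, 0.1561, 0.1603]
ee_rot: [2.354, 2.079, 0.005]
ft_force: [-0.7, -0.9, 7.5]
finger_gap: 0.617
```

carry_out(
  targets=[
    {"jaw": 1, "linear": [0, 0, 0.3], "angular": [0, 0, 0]},
    {"jaw": 1, "linear": [0, 0, 0.4], "angular": [0, 0, 0]},
    {"jaw": 1, "linear": [0, 0, 0.4], "angular": [0, 0, 0]},
  ],
)

```text
clock: 14.75
position: [0.559, 0.1561, 0.1583]
ee_rot: [2.353, 2.078, 0.009]
ft_force: [-1.5, 0.4, 8.2]
finger_gap: 0.618
```

carry_out(
  targets=[
    {"jaw": 1, "linear": [0, 0, 0.3], "angular": [0, 0, 0]},
    {"jaw": 1, "linear": [0, 0, 0.4], "angular": [0, 0, 0]},
    {"jaw": 1, "linear": [0, 0, 0.4], "angular": [0, 0, 0]},
  ],
)

```text
clock: 15.05
position: [0.5588, 0.156, 0.1547]
ee_rot: [2.353, 2.078, 0.009]
ft_force: [-1.0, -0.5, 3.9]
finger_gap: 0.621
```

The peak is past and the force is dropping. I'll continue toward the ledge.

carry_out(
  targets=[
    {"jaw": 1, "linear": [0, 0, 0.3], "angular": [0, 0, 0]},
    {"jaw": 1, "linear": [0, 0, 0.5], "angular": [0, 0, 0]},
    {"jaw": 1, "linear": [0, 0, 0.5], "angular": [0, 0, 0]},
  ],
)

```text
clock: 15.35
position: [0.5586, 0.156, 0.1488]
ee_rot: [2.353, 2.078, 0.007]
ft_force: [-1.2, -0.2, -0.2]
finger_gap: 0.623
```

carry_out(
  targets=[
    {"jaw": 1, "linear": [0, 0, 0.2], "angular": [0, 0, 0]},
    {"jaw": 1, "linear": [0, 0, 0.3], "angular": [0, 0, 0]},
    {"jaw": 1, "linear": [0, 0, 0.3], "angular": [0, 0, 0]},
  ],
)

```text
clock: 15.65
position: [0.559, 0.1562, 0.1472]
ee_rot: [2.353, 2.078, 0.009]
ft_force: [-1.1, -0.7, 6.9]
finger_gap: 0.621
```

```bash
python3 - <<'E'
from h import *
print(cur());im=capture("side"); show(im,(220,190,340,310),5,"pics/s13.png");print(mv((.557,.156,.147),1.45))
E
```

```text
{'t': 15.65, 'p': array([0.559 , 0.1562, 0.1472]), 'yaw': np.float64(1.447), 'z': array([ 0.0061,  0.0019, -1.    ]), 'f': array([-1.13, -0.66,  6.88]), 'gap': 0.621, 'q': array([0.252, 0.364, 1.642, 0.   , 1.13 , 0.376])}
([-0.05, -0.2, 0.02], [0.0059, -0.0026, -0.003])
```

View pics/s13.png

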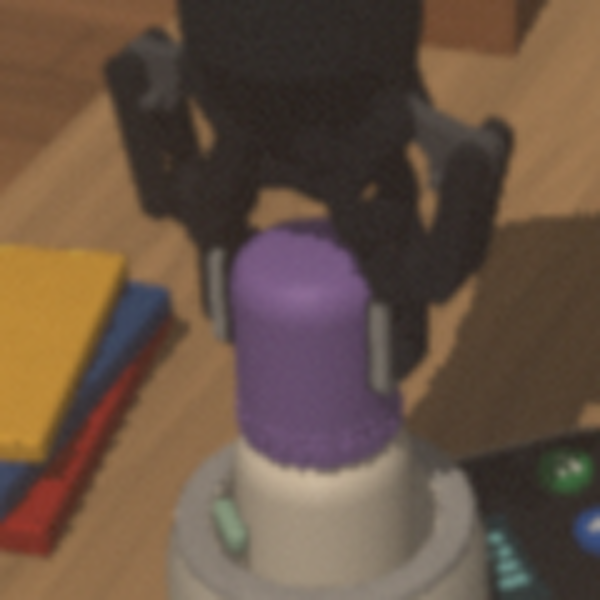

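The hood has clicked and its rim has met the ledge: the force is rising at z = 0.147, as predicted. I'll add more push for the hold.

carry_out(
  targets=[
    {"jaw": 1, "linear": [0, 0, 0.2], "angular": [0, 0, 0]},
    {"jaw": 1, "linear": [0, 0, 0.3], "angular": [0, 0, 0]},
    {"jaw": 1, "linear": [0, 0, 0.3], "angular": [0, 0, 0]},
    {"jaw": 1, "linear": [0, 0, 0.3], "angular": [0, 0, 0]},
  ],
)

```text
clock: 16.1
position: [0.5591, 0.1563, 0.1471]
ee_rot: [2.352, 2.078, 0.012]
ft_force: [-4.4, -1.1, 15.8]
finger_gap: 0.617
```

carry_out(
  targets=[
    {"jaw": 1, "linear": [0, 0, 0.3], "angular": [0, 0, 0]},
    {"jaw": 1, "linear": [0, 0, 0.3], "angular": [0, 0, 0]},
    {"jaw": 1, "linear": [0, 0, 0.3], "angular": [0, 0, 0]},
    {"jaw": 1, "linear": [0, 0, 0.3], "angular": [0, 0, 0]},
    {"jaw": 1, "linear": [0, 0, 0.3], "angular": [0, 0, 0]},
    {"jaw": 1, "linear": [0, 0, 0.3], "angular": [0, 0, 0]},
  ],
)

```text
clock: 16.7
position: [0.5591, 0.1563, 0.1472]
ee_rot: [2.352, 2.077, 0.014]
ft_force: [-4.7, -1.7, 16.2]
finger_gap: 0.617
```

```bash
python3 - <<'E'
from h import *
print(cur());im=capture("side"); show(im,(220,190,400,320),4,"pics/s14.png");im=capture("scene");cv2.imwrite("pics/sc14.png",im[:,:,::-1]);print(cur())
E
```

```text
{'t': 16.7, 'p': array([0.5591, 0.1563, 0.1472]), 'yaw': np.float64(1.4471), 'z': array([ 0.0094,  0.0029, -1.    ]), 'f': array([-4.7 , -1.71, 16.25]), 'gap': 0.617, 'q': array([0.252, 0.362, 1.644, 0.   , 1.126, 0.376])}
{'t': 16.8, 'p': array([0.5591, 0.1563, 0.1472]), 'yaw': np.float64(1.4471), 'z': array([ 0.0093,  0.0029, -1.    ]), 'f': array([-4.58, -1.17, 15.56]), 'gap': 0.62, 'q': array([2.520e-01, 3.620e-01, 1.644e+00, 1.000e-03, 1.126e+00, 3.760e-01])}
```

View pics/s14.png

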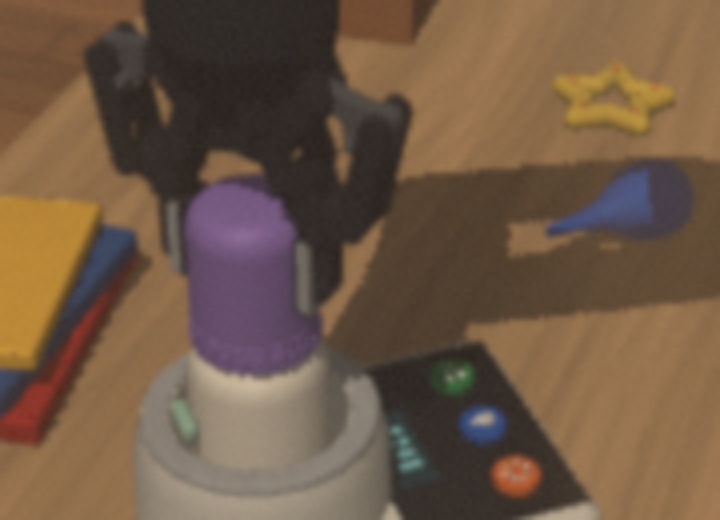

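View pics/sc14.png

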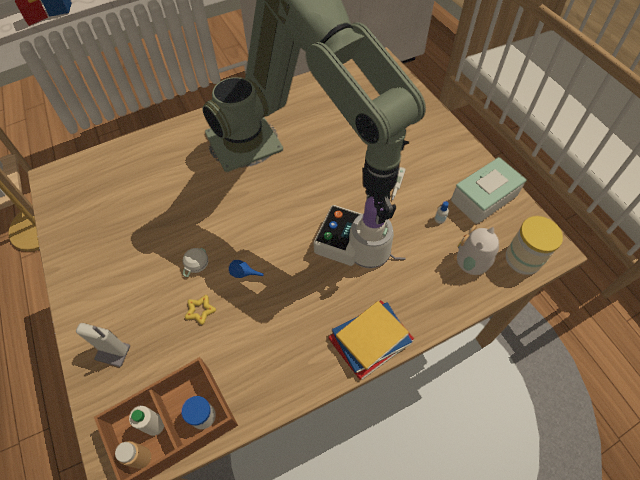

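The hood is flush on the ledge with the bead hidden. All three keys are up and the bystanders haven't moved. The push holds steady at about 16 N with a tilt of about 0.6°, so I'm handing in.

```bash
python3 -c "
from h import *
print(ctrl.hand_in()); print(cur())"
```

```text
the job is handed in; nothing more can be done
None
the job is handed in; nothing more can be done
```

I pressed the orange, blue and green keys one at a time, then gripped the hood, set it over the teat and pushed it past the click onto the ledge. I handed the job in at about 16.8 s with the hand still gripping the hood and pressing down; no verdict was reported.

**Keys:** each one bottomed out at TCP z = 0.0383 with 11–12 N. In the last side view all three were up.

**Hood:**
- The push peaked at about 8 N, fell to nothing after the click, and rose again at TCP z = 0.147, where I had predicted the rim would meet the ledge.
- It held steady at about 16 N down, with about 5 N sideways. The tool was tilted about 0.6°.
- In the pictures the rim sits flush on the ring and the bead is hidden.

**Other things on the nightstand:** in the last scene view they looked unmoved.

**Disagreements:**
- **Fingertip position:** the shut fingertips were about 30 mm behind the reported TCP, not 8 mm ahead as stated. I found this from the cameras and by feeling for contact, and set all heights to match.
- **Bottle axis:** the estimates from different views differed by 1–2 mm, and the tool shifted about 1.5 mm as the hood snapped on. I did not measure the hood's offset from the axis separately after that.

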